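# Sort the full glue tins from the empties and shut the glue cabinet

## Robot

A 6-joint arm with a two-finger parallel gripper is mounted at the origin on the work surface. World frame = base frame: x ahead of the robot, y to its left, z up, the work surface at z = 0. Lengths are in mm, angles in rad, forces in N, time in s.
With the tool pointing down it reaches from about 300 to 775 mm from the base axis. Payload 14.6 kg.
Tool frame: the origin (TCP) lies between the finger pads; the fingertips stand 19 mm ahead of it and the grasp point (between the pads) is the TCP; z points along the fingers, y is the line along which they close (so a half turn about z gives the same grasp; the last joint's range is limited). The gripper opens to 94 mm and grips with 3 to 60 N. Pads are 16 mm wide; open, the fingers measure 119 mm over their backs; the gripper's body (75 mm by 177 mm) begins 78 mm behind the grasp point.
Start: joints at [1.202, 0.3, 1.521, -0, 1.321, -0.067], TCP at [163.479, 525.132, 224.446] pointing down, gripper open.
Joint ranges: [-3.03, 3.03], [-0.79, 2.21], [0.23, 2.52], [-1.04, 4.18], [0, 3.07], [-2.55, 2.55]. Speed limits (rad/s): [2.22, 2.22, 2.57, 3.14, 3.14, 3.14].

## Interface

Orientations are given as [roll, pitch, yaw] about the fixed x, y, z axes, in that order (R = Rz(yaw) Ry(pitch) Rx(roll)).
In Python, from cell import monitor, imaging, job, find_in, trace gives the robot as it stands. The module is installed in compiled form; this text tells all that it offers.
- The arm moves only by the tool arm_command, never from a script. Its argument "steps" is a list of rows, each a list of 5 numbers: the opening, from 0 (shut) to 1 (fully open), then the shift along the tool's x, y, z in mm, then the turn about the tool's z in degrees. In form: [[gripper, dx, dy, dz, turn], ...]. A call has 1 to 20 rows; each row is the pose to reach, as a shift and turn from the pose commanded when the call began, along the tool's axes at that moment; what a row does not reach only later rows make up. A row lasts 1/8 s, in which the tool goes at most 62.5 mm and 10.7 degrees, less where a joint would pass 70% of its speed; a pose out of reach is approached as far as the arm can. A call with a gripper value outside its range is refused whole. The fingers move at their own pace and stop on an object; "force" is the grip in N (left out, the last holds). Time passes only in rows, so rows that repeat a pose let the fingers close. It gives the time, the measured TCP pose, the force, the opening and the grip force at its end, in the units of the state.
- monitor.read_state(): the state, without advancing time (a new reading comes with each control period).
- imaging.camera(name): name is "scene" or "top"; returns a dict with "img" (400x640x3 uint8, red, green, blue), "mtx" (3x3 intrinsics, pixels), "D" ([k1, k2, p1, p2, k3] as OpenCV has them; the pictures are not rectified), "view" (4x4, takes a point from world to camera coordinates). Camera axes: x right, y down, z forward; pixel columns grow to the right and rows downward; lengths in mm; the calibration is good to about 2 mm. A picture is of the moment at which its call begins. There is no depth.
- job.sign_off(): hands the job in; it is judged then, once.
Trained networks look in a picture, given as the dict that the camera call returned (one of the last four; its "shot" number tells which), for a name from the list of things; names that differ only in an ending like _2 or _b are one class to them, and where a whole thing is asked for, a point or a joint stands for the part that bears it (a point fixed in the world has none). Each returns a list of dicts, best first, with "p" (0 to 1); they miss things now and then, are a little off and sometimes report something else, mostly with a low value. They report only what shows in the picture. A call takes as long as a camera call. They do not tell look-alikes from the thing itself.
- find_in(picture, target): "rect" ([centre column, centre row, width, height] in pixels, round what is visible of it).
- trace(picture, target): "region" (400x640 bool, what is visible of it) and "rect" ([centre column, centre row, width, height] in pixels, round what is visible of it).
The state is a dict: "clock": time; "joints": joint angles; "qd": joint speeds; "effort": joint torques, N m; "eef_pos": TCP position; "eef_rot": TCP orientation; "wrist_force": force on the tool from outside, world axes, zero at the start; "moment": the same for the moment, N m; "finger_gap": finger opening in mm; "finger_force": force on a finger pad.
Only numpy, scipy, OpenCV 4.12 (cv2) and the standard library are available. Lean on these libraries where they do the work, as an engineer would, in place of code of your own. Each camera call takes 0.05 s, during which the arm holds its last target. There are 200 camera calls.

## Task

Four to six glue tins that look alike stand on the trim-shop bench: feel by lifting each one whether it is full or empty. Stand the full ones upright in the pulled-out cabinet tray and put the empties in the green scrap bin; once all the full ones are in, push the tray fully home, then push the cabinet door shut until it seats on its catch. Leave the other things on the bench where they are.

Things in the scene. Friction and masses are not known exactly. Their poses are not given: they have to be found in the camera images.
- tin_a: one of six round steel tins that look exactly alike (orange band, red cap), 48 mm diameter, 46 mm tall, rigid, origin at the centre of its underside, z up through the cap; stands on the table at the start. It may be full (0.35 to 0.49 kg) or empty (0.065 to 0.095 kg), which only its weight tells. May be absent
- tin_b: one of six round steel tins that look exactly alike (orange band, red cap), 48 mm diameter, 46 mm tall, rigid, origin at the centre of its underside, z up through the cap; stands on the table at the start. It may be full (0.35 to 0.49 kg) or empty (0.065 to 0.095 kg), which only its weight tells. May be absent
- tin_c: one of six round steel tins that look exactly alike (orange band, red cap), 48 mm diameter, 46 mm tall, rigid, origin at the centre of its underside, z up through the cap; stands on the table at the start. It may be full (0.35 to 0.49 kg) or empty (0.065 to 0.095 kg), which only its weight tells. May be absent
- tin_d: one of six round steel tins that look exactly alike (orange band, red cap), 48 mm diameter, 46 mm tall, rigid, origin at the centre of its underside, z up through the cap; stands on the table at the start. It may be full (0.35 to 0.49 kg) or empty (0.065 to 0.095 kg), which only its weight tells. May be absent
- tin_e: one of six round steel tins that look exactly alike (orange band, red cap), 48 mm diameter, 46 mm tall, rigid, origin at the centre of its underside, z up through the cap; stands on the table at the start. It may be full (0.35 to 0.49 kg) or empty (0.065 to 0.095 kg), which only its weight tells. May be absent
- tin_f: one of six round steel tins that look exactly alike (orange band, red cap), 48 mm diameter, 46 mm tall, rigid, origin at the centre of its underside, z up through the cap; stands on the table at the start. It may be full (0.35 to 0.49 kg) or empty (0.065 to 0.095 kg), which only its weight tells. May be absent
- cabinet_front (a point): middle of the lower front edge of the fixed yellow steel glue cabinet, at table height. Its x axis points straight into the cabinet, y along its front (225 mm wide, 130 mm deep, 80 mm high, open front). It may be turned a little about the vertical
- tray (a joint): how far the aluminium tray is pulled out of the cabinet, in m: 0 fully home, at most 0.128; it slides along the cabinet's x axis and stays where it is left (about 1.5 N of friction). At the start it is pulled out and empty
- tray_floor (a point): centre of the tray's floor (upper face, 16 mm above the table), axes as the cabinet's. Inside the tray measures 65 mm (x) by 168 mm (y), enough for three tins side by side along y; its rim stands 16 mm above this floor, walls 4 mm thick
- tray_front (a point): middle of the tray's front wall, on the outer face that is pushed to send the tray in; the wall spans 10 to 32 mm above the table and 176 mm across. With the tray home this face lies flush with the cabinet's front (1 mm inside), under its roof edge (underside at 75 mm)
- door (a joint): opening angle of the cabinet door in rad: 0 shut, about 1.6 to 1.85 at the start, at most 1.9. The hinge is upright, at the cabinet's left front corner (its +y side). The door swings easily (0.04 N m of friction) and stays where it is left, but from about 0.07 rad a sprung roller catch resists (roughly 4 to 8 N near the free edge); pushed past 0.03 rad it snaps in and holds the door shut at 0
- door_hinge (a point): on the door's hinge axis, 40 mm above the table; its axes turn with the door: -y runs along the panel to its free edge, -x points out of the door's outer face (the face that is seen when shut, which is pushed to close it)
- door_edge (a point): free edge of the door, on its outer face, 40 mm above the table. The yellow steel panel is 12 mm thick, 225 mm wide from the hinge, and spans 3 to 77 mm above the table; no handle stands out
- scrap_bin: fixed open-topped green steel scrap bin, outside 200 mm (x) by 160 mm (y) by 60 mm high, walls 4 mm; origin at the centre of its underside, it may be turned about the vertical
- bin_floor (a point): centre of the scrap bin's inner floor, 4 mm above the table, axes as the bin's; inside 192 mm (x) by 152 mm (y)
- knife: bystander: blue utility knife lying flat, 130 x 22 x 14 mm, origin under its middle
- spool: bystander: reddish-brown thread spool standing, 40 mm diameter, 46 mm tall, origin under its centre
- glue_pad: bystander: flat cork-coloured glue pad, 90 mm diameter, 12 mm thick, origin under its centre
- screwdriver: bystander: screwdriver lying flat on the table
- tape_roll: bystander: roll of black tape lying flat, 80 mm diameter, 24 mm high, origin under its centre
- glue_pot: bystander: copper-coloured open glue pot, 84 mm rim diameter, 85 mm tall, origin under its centre
- hammer: bystander: hammer lying flat on the table
Not all that is in view belongs to the job. Leave any yellow look-alike of the tin_a alone.

How it is judged:
By the outcome, as a careful person would: the job done as asked, in the order asked, and still so for the second after the job is handed in, with the robot touching nothing.
Of tin_a, tin_b, tin_c, tin_d, tin_e, tin_f only 4 to 6 are there at a start; the rules pass over those that are not, and their reading is None.
At some moment in a run one of tin_a, tin_b, tin_c, tin_d, tin_e, tin_f may be knocked a few centimetres aside while the robot is not near it.
It also fails if it takes over 210 s, if anything falls off the work surface, if the arm or the gripper's body presses on something with over 40 N, if the wrist force passes 120 N, or if a joint passes its speed limit or range.

## Working session

There is one attempt and no reset: what is moved stays moved. The work goes in short steps, Python scripts to look and compute and a tool call to move; the robot and the scene stay as the last step left them, time stands still between calls to the robot, and variables do not carry over. Pictures are saved under pics/ and viewed, at most 14 in all, crops included, and the job is handed in when it is done.

Besides the shell and the picture viewer there is one more tool, called by a JSON object that holds its "op" and its "data". arm_command: Moves the arm, as the interface text tells. Its arguments: {"type":"object","properties":{"steps":{"type":"array","items":{"type":"array","items":{"type":"number"}}},"force":{"type":"number"}},"required":["steps"]}

```bash
mkdir -p pics
python3 - <<'E'
from cell import monitor, imaging, find_in
import cv2
print(monitor.read_state())
for n in ("scene","top"):
    p=imaging.camera(n); cv2.imwrite(f"pics/{n}0.png",p["img"][:,:,::-1]); print(n,p["mtx"].tolist(),p["D"],p["view"].tolist())
    for t in ("tin_a","scrap_bin","tray","door","spool"):
        print(t,[(round(d["p"],2),[round(float(v)) for v in d["rect"]]) for d in find_in(p,t)])
E
```

```text
{'clock': 0.0, 'joints': array([ 1.20237268e+00,  3.00465793e-01,  1.52156014e+00, -7.16802723e-07,
        1.32068635e+00, -6.66073500e-02]), 'qd': array([ 4.68472240e-04, -2.20945981e-03, -9.94126955e-05, -9.25620243e-04,
        6.27864895e-04,  8.79075034e-04]), 'effort': array([-3.32076461e-04, -5.31809556e+01, -3.52738738e+01,  7.07636238e-02,
        2.44671892e-02, -7.56633949e-05]), 'eef_pos': array([163.41422723, 524.92239913, 223.89808283]), 'eef_rot': array([-3.14047546e+00, -7.38277774e-05,  2.83977649e+00]), 'wrist_force': array([-0.97583402,  0.05439083, -0.17483826]), 'moment': array([ 0.03556429,  0.00755362, -0.00871486]), 'finger_force': 0.0, 'finger_gap': 94.23120447974652}
scene [[362.1291806464836, 0.0, 318.8664007866733], [0.0, 362.1291806464836, 194.3990015488502], [0.0, 0.0, 1.0]] [-0.08005614  0.          0.          0.          0.        ] [[0.7128391029764152, 0.7013268706663631, -0.0010167345305978563, -382.3978745587574], [0.584940196510758, -0.595340505556835, -0.5508308714562827, -289.31913947689554], [-0.38691779459432385, 0.39205905540448643, -0.8346
[... 585 characters left out ...]
          0.        ] [[-0.006931302110464164, -0.9996816460622584, -0.02426032929098095, 19.48953780539172], [-0.9974313723269224, 0.008641290893661512, -0.07110545400827763, 534.0826892208573], [0.07129245786957858, 0.023705160154373066, -0.9971737315197234, 1086.3099623549836], [0.0, 0.0, 0.0, 1.0]]
tin_a [(0.81, [276, 188, 23, 20]), (0.81, [360, 280, 20, 21]), (0.75, [233, 187, 24, 23]), (0.62, [313, 178, 20, 23]), (0.6, [273, 220, 23, 22]), (0.54, [234, 227, 24, 20]), (0.48, [355, 214, 29, 90])]
scrap_bin [(0.86, [169, 198, 77, 91]), (0.72, [314, 180, 19, 24])]
tray [(0.7, [407, 193, 72, 52])]
door [(0.8, [355, 213, 24, 89]), (0.71, [168, 197, 76, 93])]
spool [(0.5, [206, 137, 19, 22])]
```

Run:
```python
import cv2
a=cv2.imread("pics/top0.png");cv2.imwrite("pics/top0c.png",cv2.resize(a[90:330,110:510],None,fx=2,fy=2,interpolation=cv2.INTER_CUBIC))
a=cv2.imread("pics/scene0.png");cv2.imwrite("pics/scene0c.png",cv2.resize(a[90:310,200:460],None,fx=3,fy=2.7,interpolation=cv2.INTER_CUBIC))
```

```text
(no output)
```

View pics/top0c.png

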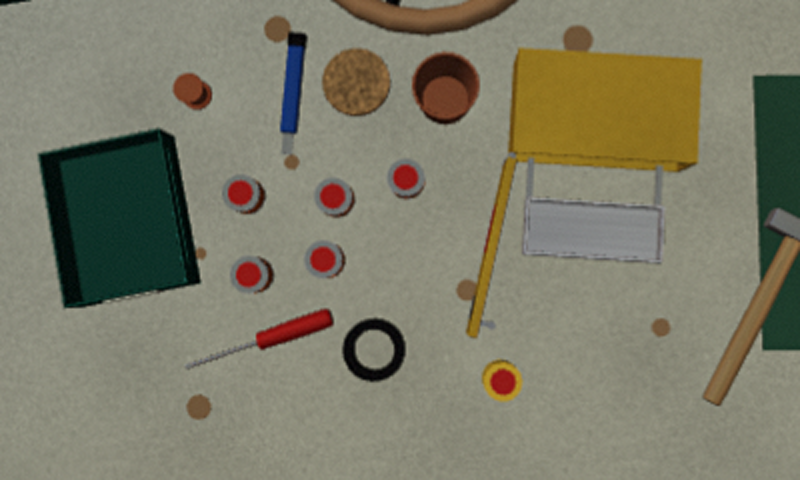

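View pics/scene0c.png

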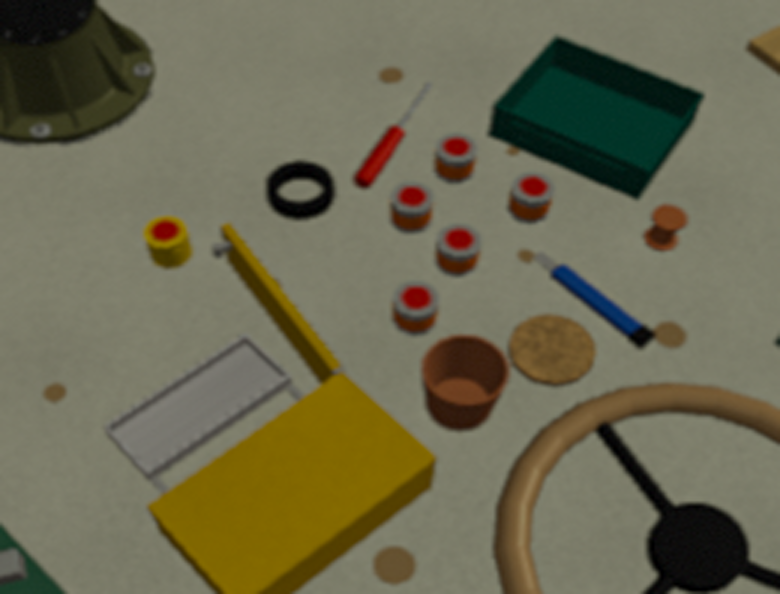

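The top view shows five orange-band tins, at about (230,187), (276,188), (313,179), (235,227) and (272,220). The yellow look-alike is at (361,280), the spool at (206,137) and the door at (355,214). I'll leave the yellow tin and the spool alone. Next I measure positions.

```bash
cat > h.py <<'E'
import numpy as np, cv2
from cell import monitor, imaging, find_in, trace
def w(p,uv,z):
    "pixels -> world at height z"
    n=cv2.undistortPoints(np.float64(uv).reshape(-1,1,2),p["mtx"],np.float64(p["D"]))[:,0]
    V=np.array(p["view"]);R=V[:3,:3];c=-R.T@V[:3,3]
    d=np.c_[n,np.ones(len(n))]@R
    return (c+d*((z-c[2])/d[:,2])[:,None])[:,:2]
def px(p,P):
    V=np.array(p["view"])
    return cv2.projectPoints(np.float64(P),cv2.Rodrigues(V[:3,:3])[0],V[:3,3],p["mtx"],np.float64(p["D"]))[0][:,0]
def caps(p,z=46):
    h=cv2.cvtColor(p["img"],cv2.COLOR_RGB2HSV)
    m=(((h[...,0]<5)|(h[...,0]>174))&(h[...,1]>190)&(h[...,2]>90)).astype(np.uint8)
    n,l,s,c=cv2.connectedComponentsWithStats(m)
    return [(np.round(w(p,c[i:i+1],z)[0],1).tolist(),np.round(c[i]).tolist(),int(s[i,4])) for i in range(1,n) if s[i,4]>25]
E
python3 - <<'E'
from h import *
for n in("top","scene"):
    p=imaging.camera(n)
    for c in caps(p): print(n,c)
    if n=="top":
        f=lambda L:np.array(L)/2+[110-.25,90-.25]
        print("roof",w(p,f([[518,49],[701,60],[695,163],[512,154]]),80).round(1).tolist())
        print("tray rim FL FR BR BL",w(p,f([[524,254],[661,263],[662,207],[528,198]]),32).round(1).tolist())
        print("door hinge, edge",w(p,f([[510,158],[473,335]]),77).round(1).tolist())
        print("bin",w(p,f([[40,155],[161,130],[199,283],[65,306]]),60).round(1).tolist())
    else:
        f=lambda L:np.array(L)/[3,2.7]+[199.8,89.8]
        print("roof: FL FR BL",w(p,f([[340,375],[151,508],[434,460]]),80).round(1).tolist())
        print("tray FL FR BL",w(p,f([[245,340],[108,430],[290,381]]),32).round(1).tolist())
        print("door edge",w(p,f([[225,228]]),77).round(1).tolist())
E
```

```text
top ([665.0, 713.5], [49.0, 153.0], 175)
top ([592.4, 29.8], [312.0, 178.0], 100)
top ([574.6, 239.5], [230.0, 186.0], 104)
top ([568.9, 121.7], [276.0, 188.0], 100)
top ([489.6, 134.2], [271.0, 219.0], 103)
top ([470.7, 228.4], [234.0, 227.0], 105)
top ([403.7, 169.8], [257.0, 254.0], 256)
top ([335.6, -89.8], [361.0, 281.0], 107)
roof [[745.3, -112.0], [728.9, -336.2], [601.5, -324.8], [614.7, -102.6]]
tray rim FL FR BR BL [[494.2, -120.1], [481.4, -292.7], [552.4, -295.8], [565.4, -126.3]]
door hinge, edge [[610.3, -100.4], [395.2, -52.6]]
bin [[623.2, 491.7], [653.2, 336.9], [460.2, 286.3], [432.6, 455.2]]
scene ([643.7, 734.4], [472.0, 97.0], 49)
scene ([420.4, 153.6], [326.0, 147.0], 113)
scene ([472.3, 225.0], [352.0, 144.0], 34)
scene ([575.9, 237.4], [378.0, 158.0], 40)
scene ([491.6, 130.9], [337.0, 162.0], 37)
scene ([337.1, -92.5], [254.0, 175.0], 28)
scene ([570.6, 119.0], [353.0, 178.0], 45)
scene ([594.0, 26.9], [338.0, 200.0], 49)
roof: FL FR BL [[622.4, -110.2], [608.1, -327.8], [749.2, -118.7]]
tray FL FR BL [[504.2, -128.5], [492.5, -295.3], [574.0, -132.3]]
door edge [[401.2, -57.8]]
```

```bash
cat >> h.py <<'E'
from scipy.spatial.transform import Rotation as Ro
def go(T,yaw=None):
    "tool-axis shift and turn from the measured pose to world T"
    s=monitor.read_state();R=Ro.from_euler("xyz",s["eef_rot"]).as_matrix()
    d=(R.T@(np.array(T)-s["eef_pos"])).round(1)
    t=0 if yaw is None else round(float(np.degrees((s["eef_rot"][2]-yaw+np.pi)%(2*np.pi)-np.pi)),1)
    return d.tolist(),t
def st():
    s=monitor.read_state();print("t %.1f"%s["clock"],s["eef_pos"].round(1),"yaw %.3f"%s["eef_rot"][2],"F",s["wrist_force"].round(2),"gap %.1f"%s["finger_gap"])
E
python3 -c "
from h import *
print(go([575,238.5,150],1.498))"
```

```text
([-478.1, -151.3, 74.4], 76.9)
```

```bash
python3 -c "
import cv2
a=cv2.imread('pics/scene0.png');cv2.imwrite('pics/cl.png',cv2.resize(a[135:225,240:400],None,fx=4,fy=4))"
```

```text
(no output)
```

View pics/cl.png

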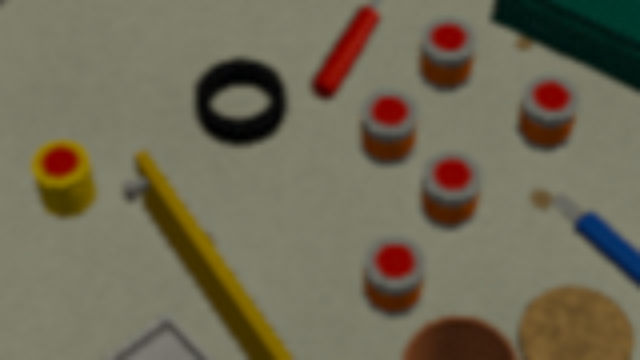

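{"op": "arm_command", "data": {"steps": [[0.75,-60,-19,10,10],[0.75,-120,-38,20,20],[0.75,-180,-57,30,30],[0.75,-240,-76,40,40],[0.75,-300,-95,50,50],[0.75,-360,-114,60,60],[0.75,-420,-133,70,70],[0.75,-478,-151,75,77],[0.75,-478,-151,75,77],[0.75,-478,-151,75,77],[0.75,-478,-151,75,77],[0.75,-478,-151,75,77]], "force": 15}}

```text
clock: 2.2
eef_pos: [574.3, 239.8, 149.9]
eef_rot: [3.141, -0.0, 1.498]
wrist_force: [-0.5, -0.2, 0.7]
finger_gap: 70.6
finger_force: 0.0
```

The crop shows five orange-band tins, with the yellow look-alike apart at the left (about 256,180 in the scene picture). I descend on the first tin, at (575,238).

{"op": "arm_command", "data": {"steps": [[0.75,-1,1,40,0],[0.75,-1,1,80,0],[0.75,-1,1,100,0],[0.75,-1,1,112,0],[0.75,-1,1,112,0],[0.3,-1,1,112,0],[0.3,-1,1,112,0],[0.3,-1,1,112,0],[0.3,-1,1,112,0],[0.3,-1,1,112,0],[0.3,-1,1,112,0],[0.3,-1,1,90,0],[0.3,-1,1,60,0],[0.3,-1,1,30,0],[0.3,-1,1,0,0],[0.3,-1,1,0,0],[0.3,-1,1,0,0],[0.3,-1,1,0,0],[0.3,-1,1,0,0]]}}

```text
clock: 4.58
eef_pos: [575.7, 237.7, 148.6]
eef_rot: [-3.14, 0.001, 1.496]
wrist_force: [0.2, 0.8, -0.3]
finger_gap: 47.8
finger_force: 15.0
```

```bash
python3 -c "
from h import *
st();p=imaging.camera('top');st()
for c in caps(p):print(c)
print(go([542,393,150],1.498),go([525,-268,150],1.498))"
```

```text
t 4.6 [575.7 237.7 148.6] yaw 1.496 F [ 0.16  0.81 -0.33] gap 47.8
t 4.6 [575.7 237.7 148.7] yaw 1.496 F [-0.42 -0.48 -0.96] gap 47.5
([664.9, 713.7], [49.0, 153.0], 182)
([592.4, 29.8], [312.0, 178.0], 100)
([568.9, 121.5], [276.0, 188.0], 98)
([489.5, 134.1], [271.0, 219.0], 100)
([472.4, 223.0], [236.0, 226.0], 58)
([405.6, 162.0], [260.0, 253.0], 230)
([335.6, -89.8], [361.0, 281.0], 107)
([152.3, -45.2, -1.3], -0.1) ([-508.1, -12.8, -1.0], -0.1)
```

Only about −0.6 N, so this tin is empty and goes in the bin.

{"op": "arm_command", "data": {"steps": [[0.3,60,-4,0,0],[0.3,120,-8,0,0],[0.3,180,-12,0,0],[0.3,199,-12,0,0],[0.3,199,-12,0,0],[0.3,199,-12,0,0],[0.3,199,-12,40,0],[0.3,199,-12,80,0],[0.3,199,-12,101,0],[0.3,199,-12,103,0],[0.3,199,-12,103,0],[0.6,199,-12,103,0],[0.6,199,-12,103,0],[0.6,199,-12,60,0],[0.6,199,-12,0,0],[0.6,140,-9,0,0],[0.75,100,-6,0,0],[0.75,100,-6,0,0]]}}

```text
clock: 6.88
eef_pos: [578.0, 335.8, 150.6]
eef_rot: [3.141, -0.0, 1.493]
wrist_force: [-0.5, 1.0, 0.1]
finger_gap: 70.1
finger_force: 0.0
```

```bash
python3 -c "
from h import *
st();p=imaging.camera('top');st()
for c in caps(p):print(c)
cv2.imwrite('pics/t1.png',p['img'][90:330,110:510,::-1])
print(go([471.5,226.5,150],1.498))"
```

```text
t 6.9 [578.  335.8 150.6] yaw 1.493 F [-0.51  0.96  0.08] gap 70.1
t 6.9 [577.8 337.3 150.5] yaw 1.494 F [-0.79 -0.37  0.18] gap 70.1
([665.2, 713.7], [49.0, 153.0], 183)
([592.5, 29.8], [312.0, 178.0], 99)
([569.1, 121.6], [276.0, 188.0], 99)
([489.4, 134.0], [271.0, 219.0], 101)
([470.7, 228.4], [234.0, 227.0], 105)
([403.0, 169.7], [257.0, 254.0], 282)
([335.6, -89.8], [361.0, 281.0], 107)
([-118.6, -97.6, 0.3], -0.2)
```

View pics/t1.png

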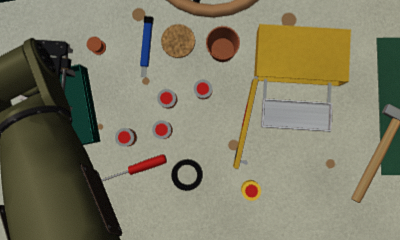

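The arm hides the bin; the four remaining tins are unmoved. Next is tin E, at (471,227).

{"op": "arm_command", "data": {"steps": [[0.75,-45,-37,0,0],[0.75,-90,-74,0,0],[0.75,-119,-98,0,0],[0.75,-119,-98,10,0],[0.75,-119,-98,50,0],[0.75,-119,-98,90,0],[0.75,-119,-98,112,0],[0.75,-119,-98,112,0],[0.3,-119,-98,112,0],[0.3,-119,-98,112,0],[0.3,-119,-98,112,0],[0.3,-119,-98,112,0],[0.3,-119,-98,112,0],[0.3,-119,-98,80,0],[0.3,-119,-98,40,0],[0.3,-119,-98,0,0],[0.3,-119,-98,0,0],[0.3,-119,-98,0,0],[0.3,-119,-98,0,0],[0.3,-119,-98,0,0]]}}

```text
clock: 9.43
eef_pos: [470.4, 226.5, 148.4]
eef_rot: [-3.14, 0.001, 1.496]
wrist_force: [-0.4, 0.0, -3.6]
finger_gap: 48.0
finger_force: 15.0
```

```bash
python3 -c "
from h import *
st();p=imaging.camera('top');st()
q=imaging.camera('scene');st()
for c in caps(p):print(c)
print('scene',[c for c in caps(q)])
print(go([490,417,150],1.498),go([525,-268,150],1.498))"
```

```text
t 9.4 [470.4 226.5 148.4] yaw 1.496 F [-0.43  0.04 -3.58] gap 48.0
t 9.5 [470.6 226.5 148.7] yaw 1.496 F [-0.11  0.13 -4.45] gap 47.8
t 9.5 [470.6 226.6 148.9] yaw 1.496 F [-0.62  0.35 -4.61] gap 48.0
([665.0, 713.7], [49.0, 153.0], 180)
([592.4, 29.8], [312.0, 178.0], 100)
([580.0, 440.8], [151.0, 185.0], 92)
([569.1, 121.6], [276.0, 188.0], 99)
([489.4, 134.0], [271.0, 219.0], 101)
([403.1, 170.0], [257.0, 254.0], 271)
([335.7, -89.7], [361.0, 281.0], 106)
scene [([644.0, 734.3], [472.0, 97.0], 50), ([404.8, 313.7], [354.0, 121.0], 38), ([420.5, 153.6], [326.0, 147.0], 114), ([491.6, 130.9], [337.0, 162.0], 37), ([337.4, -92.2], [255.0, 175.0], 29), ([570.0, 119.0], [353.0, 178.0], 43), ([594.0, 27.0], [338.0, 200.0], 49)]
([191.3, 5.1, -1.2], -0.1) ([-489.1, 91.3, -1.0], -0.1)
```

About −4.2 N, so this one is full. It goes in the right-hand tray slot; I hover low first.

{"op": "arm_command", "data": {"steps": [[0.3,-60,11,0,0],[0.3,-120,22,0,0],[0.3,-180,33,0,0],[0.3,-240,44,0,0],[0.3,-300,55,0,0],[0.3,-360,66,0,0],[0.3,-420,78,0,0],[0.3,-470,87,0,0],[0.3,-489,91,0,0],[0.3,-489,91,0,0],[0.3,-489,91,0,0],[0.3,-489,91,30,0],[0.3,-489,91,60,0],[0.3,-489,91,70,0],[0.3,-489,91,70,0],[0.3,-489,91,70,0]]}}

```text
clock: 11.52
eef_pos: [525.5, -267.8, 80.8]
eef_rot: [3.14, 0.001, 1.496]
wrist_force: [0.4, -0.4, -4.2]
finger_gap: 47.5
finger_force: 15.0
```

```bash
python3 -c "
from h import *
st()
p=imaging.camera('top');q=imaging.camera('scene');st()
a=cv2.resize(p['img'][150:250,330:470],None,fx=2.8,fy=2.8,interpolation=2);b=cv2.resize(q['img'][180:280,210:350],None,fx=2.8,fy=2.8,interpolation=2)
cv2.imwrite('pics/t2.png',np.hstack([a,b])[:,:,::-1])
print(go([523.9,-267.3,56],1.498))"
```

```text
t 11.5 [ 525.5 -267.8   80.8] yaw 1.496 F [ 0.42 -0.41 -4.19] gap 47.5
t 11.6 [ 525.4 -267.9   80.6] yaw 1.496 F [-0.32 -0.52 -3.79] gap 47.9
([0.6, -1.6, 24.6], -0.1)
```

View pics/t2.png

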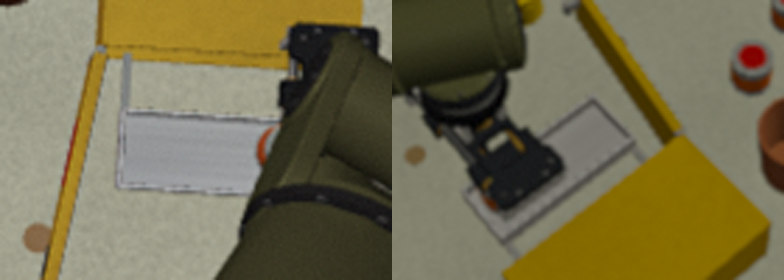

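The picture shows the gripper over the right end of the tray, with the tray's left part clear. I lower and release.

{"op": "arm_command", "data": {"steps": [[0.3,0,-1,10,0],[0.3,0,-1,18,0],[0.3,0,-1,23,0],[0.3,0,-1,24,0],[0.3,0,-1,25,0],[0.3,0,-1,25,0],[0.6,0,-1,25,0],[0.6,0,-1,25,0],[0.6,0,-1,25,0],[0.6,0,-1,10,0],[0.7,0,-1,-30,0],[0.75,0,-1,-70,0],[0.75,60,-1,-70,0],[0.75,120,-1,-70,0],[0.75,180,-1,-70,0],[0.75,240,-1,-70,0],[0.75,240,-1,-70,0]]}}

```text
clock: 13.75
eef_pos: [542.1, -25.1, 150.7]
eef_rot: [3.14, -0.0, 1.5]
wrist_force: [0.0, -0.1, -1.3]
finger_gap: 70.5
finger_force: 0.0
```

```bash
python3 -c "
from h import *
st()
p=imaging.camera('top');q=imaging.camera('scene')
for c in caps(p):print(c,w(p,[c[1]],62).round().tolist())
print('sc',[(c,w(q,[c[1]],62).round().tolist()) for c in caps(q)])
a=cv2.resize(p['img'][150:250,330:470],None,fx=2.8,fy=2.8,interpolation=2);b=cv2.resize(q['img'][180:280,210:350],None,fx=2.8,fy=2.8,interpolation=2)
cv2.imwrite('pics/t3.png',np.hstack([a,b])[:,:,::-1])
print(go([592.5,28,150],1.498))"
```

```text
t 13.8 [542.1 -25.1 150.7] yaw 1.500 F [ 0.04 -0.06 -1.27] gap 70.5
([665.1, 713.8], [49.0, 153.0], 184) [[662.0, 703.0]]
([580.1, 440.8], [151.0, 185.0], 95) [[577.0, 435.0]]
([569.1, 121.6], [276.0, 188.0], 99) [[567.0, 119.0]]
([524.4, -268.6], [432.0, 204.0], 106) [[523.0, -266.0]]
([489.4, 134.0], [271.0, 219.0], 101) [[489.0, 132.0]]
([403.0, 169.6], [257.0, 254.0], 278) [[403.0, 166.0]]
sc [(([643.7, 734.2], [472.0, 97.0], 52), [[648.0, 714.0]]), (([417.0, 169.4], [329.0, 144.0], 64), [[427.0, 160.0]]), (([337.1, -92.5], [254.0, 175.0], 28), [[347.0, -100.0]]), (([570.0, 119.0], [353.0, 178.0], 43), [[578.0, 111.0]]), (([593.9, 27.1], [338.0, 200.0], 47), [[600.0, 18.0]]), (([516.9, -264.6], [249.0, 245.0], 62), [[524.0, -266.0]])]
([59.8, 46.1, 0.4], -0.1)
```

View pics/t3.png

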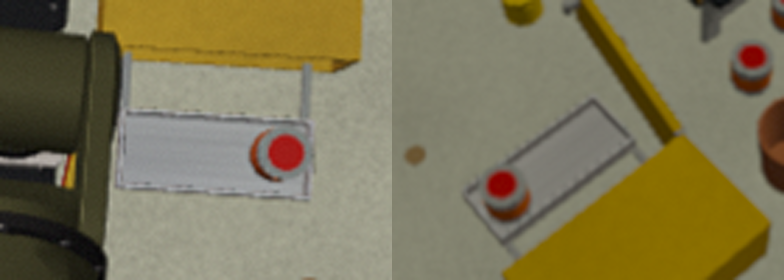

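The full tin stands upright in the tray. Next is tin C, at (593,28).

{"op": "arm_command", "data": {"steps": [[0.75,30,23,0,0],[0.75,60,46,0,0],[0.75,60,46,0,0],[0.75,60,46,10,0],[0.75,60,46,50,0],[0.75,60,46,90,0],[0.75,60,46,112,0],[0.75,60,46,112,0],[0.3,60,46,112,0],[0.3,60,46,112,0],[0.3,60,46,112,0],[0.3,60,46,112,0],[0.3,60,46,112,0],[0.3,60,46,80,0],[0.3,60,46,40,0],[0.3,60,46,0,0],[0.3,60,46,0,0],[0.3,60,46,0,0],[0.3,60,46,0,0],[0.3,60,46,0,0]]}}

```text
clock: 16.35
eef_pos: [591.9, 28.0, 148.3]
eef_rot: [-3.14, 0.0, 1.496]
wrist_force: [-0.1, 0.6, -4.7]
finger_gap: 47.3
finger_force: 15.0
```

```bash
python3 -c "
from h import *
st();p=imaging.camera('top');st()
q=imaging.camera('scene');st()
for c in caps(p):print(c)
print('scene',[c for c in caps(q)])
print(go([490,417,150],1.498),go([528,-211.5,56],1.498),go([532.1,-155.7,56],1.498))"
```

```text
t 16.4 [591.9  28.  148.3] yaw 1.496 F [-0.15  0.59 -4.74] gap 47.3
t 16.4 [592.   28.  148.6] yaw 1.496 F [ 0.25  0.64 -3.42] gap 47.9
t 16.4 [592.1  28.  148.8] yaw 1.496 F [-0.05 -0.47 -4.42] gap 47.7
([664.9, 713.8], [49.0, 153.0], 182)
([580.0, 440.8], [151.0, 185.0], 92)
([524.4, -268.6], [432.0, 204.0], 106)
([395.9, 192.0], [248.0, 257.0], 138)
([335.6, -89.8], [361.0, 281.0], 107)
scene [([643.9, 733.5], [472.0, 97.0], 50), ([337.1, -92.5], [254.0, 175.0], 28), ([542.7, 86.9], [339.0, 179.0], 47), ([517.0, -264.8], [249.0, 246.0], 64)]
([380.3, -130.9, -1.1], -0.1) ([-243.6, -45.9, 92.9], -0.1) ([-187.6, -46.0, 92.9], -0.1)
```

Full again, so it goes in the left slot.

{"op": "arm_command", "data": {"steps": [[0.3,-60,-15,0,0],[0.3,-120,-30,0,0],[0.3,-170,-42,0,0],[0.3,-188,-46,0,0],[0.3,-188,-46,0,0],[0.3,-188,-46,10,0],[0.3,-188,-46,45,0],[0.3,-188,-46,75,0],[0.3,-188,-46,88,0],[0.3,-188,-46,93,0],[0.3,-188,-46,93,0],[0.3,-188,-46,93,0],[0.6,-188,-46,93,0],[0.6,-188,-46,93,0],[0.6,-188,-46,93,0],[0.7,-188,-46,60,0],[0.75,-188,-46,20,0],[0.75,-160,-46,-2,0],[0.75,-100,-46,-2,0],[0.75,-40,-46,-2,0]]}}

```text
clock: 18.95
eef_pos: [543.5, -7.1, 152.0]
eef_rot: [3.141, 0.0, 1.495]
wrist_force: [1.2, -0.6, 0.1]
finger_gap: 70.4
finger_force: 0.0
```

```bash
python3 -c "
from h import *
st()
p=imaging.camera('top');q=imaging.camera('scene');st()
for c in caps(p):print(c,w(p,[c[1]],62).round().tolist())
print('sc',[(c,w(q,[c[1]],62).round().tolist()) for c in caps(q)])
print(go([569.5,120.3,150],1.498))"
```

```text
t 18.9 [543.5  -7.1 152. ] yaw 1.495 F [ 1.17 -0.57  0.1 ] gap 70.4
t 19.1 [543.4  -4.  151.7] yaw 1.501 F [-0.1  -0.8  -0.52] gap 70.3
([664.8, 713.8], [49.0, 153.0], 184) [[662.0, 703.0]]
([580.3, 440.6], [151.0, 185.0], 95) [[577.0, 435.0]]
([569.1, 121.6], [276.0, 188.0], 99) [[567.0, 119.0]]
([533.1, -155.2], [386.0, 201.0], 104) [[532.0, -153.0]]
([524.3, -268.7], [432.0, 204.0], 107) [[523.0, -266.0]]
([489.4, 134.0], [271.0, 219.0], 101) [[489.0, 132.0]]
([403.0, 169.6], [257.0, 254.0], 277) [[403.0, 166.0]]
([336.0, -93.3], [362.0, 280.0], 76) [[339.0, -91.0]]
sc [(([643.9, 733.9], [472.0, 97.0], 51), [[648.0, 714.0]]), (([337.1, -92.5], [254.0, 175.0], 28), [[347.0, -100.0]]), (([570.2, 118.7], [352.0, 178.0], 42), [[576.0, 109.0]]), (([525.8, -150.7], [280.0, 222.0], 57), [[531.0, -155.0]]), (([517.0, -264.7], [249.0, 246.0], 64), [[527.0, -268.0]])]
([125.8, 17.3, 1.8], 0.1)
```

{"op": "arm_command", "data": {"steps": [[0.75,45,6,0,0],[0.75,90,12,0,0],[0.75,130,16,0,0],[0.75,130,16,10,0],[0.75,130,16,50,0],[0.75,130,16,90,0],[0.75,130,16,113,0],[0.75,130,16,113,0],[0.3,130,16,113,0],[0.3,130,16,113,0],[0.3,130,16,113,0],[0.3,130,16,113,0],[0.3,130,16,113,0],[0.3,130,16,80,0],[0.3,130,16,40,0],[0.3,130,16,0,0],[0.3,130,16,0,0],[0.3,130,16,0,0],[0.3,130,16,0,0],[0.3,130,16,0,0]]}}

```text
clock: 21.55
eef_pos: [568.8, 119.9, 150.5]
eef_rot: [-3.14, 0.0, 1.496]
wrist_force: [-0.0, -0.0, -0.5]
finger_gap: 47.6
finger_force: 15.0
```

```bash
python3 -c "
from h import *
st();p=imaging.camera('top');st()
q=imaging.camera('scene');st()
for c in caps(p):print(c)
print(go([490,417,46],1.498),go([528,-211.5,56],1.498))"
```

```text
t 21.6 [568.8 119.9 150.5] yaw 1.496 F [-0.02 -0.04 -0.51] gap 47.6
t 21.6 [568.9 120.  150.7] yaw 1.496 F [-0.2   0.4  -1.07] gap 47.7
t 21.6 [568.9 120.  150.9] yaw 1.496 F [-0.28 -0.49 -0.42] gap 47.4
([664.9, 713.8], [49.0, 153.0], 182)
([580.0, 440.8], [151.0, 185.0], 92)
([533.4, -155.1], [386.0, 201.0], 104)
([524.4, -268.6], [432.0, 204.0], 106)
([335.6, -89.8], [361.0, 281.0], 107)
([290.3, -100.9, 104.9], -0.1) ([-333.6, -15.9, 95.0], -0.1)
```

Empty, so it goes in bin slot 2. I return to near D afterwards.

{"op": "arm_command", "data": {"steps": [[0.3,55,-19,0,0],[0.3,110,-38,0,0],[0.3,165,-57,0,0],[0.3,220,-76,0,0],[0.3,275,-95,0,0],[0.3,290,-101,0,0],[0.3,290,-101,0,0],[0.3,290,-101,50,0],[0.3,290,-101,90,0],[0.3,290,-101,104,0],[0.3,290,-101,104,0],[0.6,290,-101,104,0],[0.6,290,-101,104,0],[0.6,290,-101,104,0],[0.6,290,-101,50,0],[0.6,290,-101,0,0],[0.75,230,-100,0,0],[0.75,170,-100,0,0],[0.75,170,-100,0,0],[0.75,170,-100,0,0]]}}

```text
clock: 24.15
eef_pos: [482.4, 297.4, 152.0]
eef_rot: [3.141, -0.001, 1.496]
wrist_force: [0.1, -0.3, 0.1]
finger_gap: 70.2
finger_force: 0.0
```

```bash
python3 -c "
from h import *
st()
p=imaging.camera('top');q=imaging.camera('scene');st()
for c in caps(p):print(c)
print('sc',[c for c in caps(q)])
print(go([490.5,132.5,150],1.498))"
```

```text
t 24.1 [482.4 297.4 152. ] yaw 1.496 F [ 0.08 -0.3   0.13] gap 70.2
t 24.2 [482.1 298.  151.5] yaw 1.497 F [-0.38  0.39  1.31] gap 70.3
([664.8, 713.5], [49.0, 153.0], 180)
([581.2, 441.6], [151.0, 184.0], 84)
([533.2, -155.2], [386.0, 201.0], 105)
([524.4, -268.6], [432.0, 204.0], 106)
([489.5, 134.1], [271.0, 219.0], 102)
([403.3, 169.6], [257.0, 254.0], 273)
([335.6, -89.8], [361.0, 281.0], 107)
sc [([643.7, 734.4], [472.0, 97.0], 49), ([490.5, 419.1], [391.0, 118.0], 27), ([579.4, 439.2], [414.0, 128.0], 26), ([420.6, 153.7], [326.0, 147.0], 115), ([491.6, 130.9], [337.0, 162.0], 37), ([337.1, -92.5], [254.0, 175.0], 28), ([525.9, -150.5], [280.0, 222.0], 58), ([517.3, -264.5], [249.0, 246.0], 64)]
([-164.4, 20.5, 1.5], -0.1)
```

Both empties are seen in the bin. Last is tin D, at (490,132).

{"op": "arm_command", "data": {"steps": [[0.75,-55,7,0,0],[0.75,-110,14,0,0],[0.75,-164,20,0,0],[0.75,-164,20,10,0],[0.75,-164,20,50,0],[0.75,-164,20,90,0],[0.75,-164,20,113,0],[0.75,-164,20,113,0],[0.3,-164,20,113,0],[0.3,-164,20,113,0],[0.3,-164,20,113,0],[0.3,-164,20,113,0],[0.3,-164,20,113,0],[0.3,-164,20,80,0],[0.3,-164,20,40,0],[0.3,-164,20,0,0],[0.3,-164,20,0,0],[0.3,-164,20,0,0],[0.3,-164,20,0,0],[0.3,-164,20,0,0]]}}

```text
clock: 26.75
eef_pos: [489.5, 131.9, 150.6]
eef_rot: [-3.14, 0.0, 1.496]
wrist_force: [0.2, 0.2, -0.5]
finger_gap: 47.4
finger_force: 15.0
```

```bash
python3 -c "
from h import *
st();p=imaging.camera('top');st()
q=imaging.camera('scene');st()
for c in caps(p):print(c)
print(go([593.5,369,46],1.498),go([528,-211.5,56],1.498))"
```

```text
t 26.8 [489.5 131.9 150.6] yaw 1.496 F [ 0.24  0.23 -0.45] gap 47.4
t 26.8 [489.5 131.9 150.8] yaw 1.496 F [ 0.01  0.12 -1.2 ] gap 47.6
t 26.9 [489.6 131.9 151. ] yaw 1.496 F [-0.24 -0.9  -0.61] gap 47.7
([664.9, 713.6], [49.0, 153.0], 182)
([580.2, 440.7], [151.0, 185.0], 94)
([533.2, -155.2], [386.0, 201.0], 105)
([524.4, -268.6], [432.0, 204.0], 106)
([491.4, 419.7], [159.0, 219.0], 99)
([335.6, -89.8], [361.0, 281.0], 107)
([244.2, 85.9, 104.8], -0.1) ([-339.6, 64.1, 95.0], -0.1)
```

Empty, so it goes in bin slot 3.

{"op": "arm_command", "data": {"steps": [[0.3,55,19,0,0],[0.3,110,38,0,0],[0.3,165,57,0,0],[0.3,220,76,0,0],[0.3,244,86,0,0],[0.3,244,86,0,0],[0.3,244,86,0,0],[0.3,244,86,50,0],[0.3,244,86,90,0],[0.3,244,86,104,0],[0.3,244,86,104,0],[0.6,244,86,104,0],[0.6,244,86,104,0],[0.6,244,86,104,0],[0.6,244,86,50,0],[0.6,244,86,0,0],[0.6,190,60,0,0],[0.6,130,30,0,0],[0.6,70,0,0,0],[0.6,70,0,0,0]]}}

```text
clock: 29.35
eef_pos: [493.6, 199.6, 152.1]
eef_rot: [3.141, 0.0, 1.494]
wrist_force: [0.7, 1.1, 0.8]
finger_gap: 56.7
finger_force: 0.0
```

```bash
python3 -c "
from h import *
st()
p=imaging.camera('top');q=imaging.camera('scene');st()
for c in caps(p):print(c)
print('sc',[c for c in caps(q)])
cv2.imwrite('pics/t4.png',cv2.resize(p['img'][130:310,110:510],None,fx=2,fy=2,interpolation=2)[:,:,::-1])
"
```

```text
t 29.4 [493.6 199.6 152.1] yaw 1.494 F [0.65 1.1  0.77] gap 56.7
t 29.4 [495.4 201.5 152.4] yaw 1.495 F [-0.   -0.   -0.05] gap 56.2
([664.9, 713.7], [49.0, 153.0], 179)
([594.8, 372.0], [178.0, 179.0], 102)
([580.1, 440.8], [151.0, 185.0], 95)
([533.1, -155.2], [386.0, 201.0], 104)
([524.4, -268.6], [432.0, 204.0], 106)
([490.8, 421.6], [158.0, 220.0], 85)
([407.9, 155.5], [262.0, 252.0], 188)
([335.6, -89.8], [361.0, 281.0], 107)
sc [([644.0, 734.3], [472.0, 97.0], 50), ([490.7, 419.5], [391.0, 118.0], 26), ([420.6, 153.5], [326.0, 147.0], 114), ([594.1, 370.6], [406.0, 140.0], 30), ([337.4, -92.2], [255.0, 175.0], 29), ([525.9, -150.4], [280.0, 222.0], 58), ([516.8, -264.9], [249.0, 246.0], 65)]
```

View pics/t4.png

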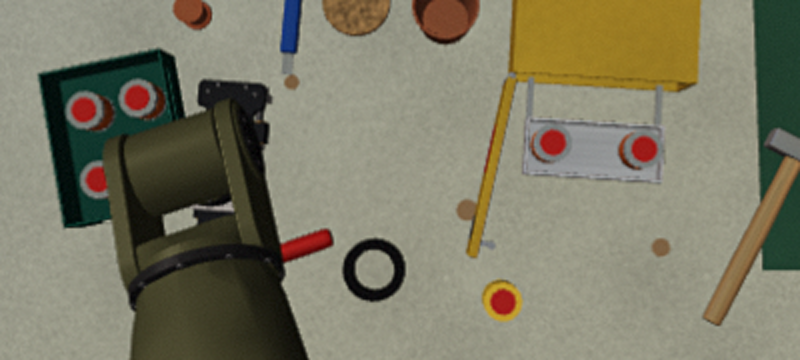

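The picture shows three empties in the bin and two full tins upright in the tray; the bench tins are all used. Next I close the gripper and go in front of the tray.

{"op": "arm_command", "data": {"steps": [[0,-58,0,0,0],[0,-116,0,0,0],[0,-174,0,0,0],[0,-232,0,0,0],[0,-290,0,0,0],[0,-348,-1,0,0],[0,-400,-3,0,0],[0,-409,-3,0,0],[0,-409,-3,0,0],[0,-409,-3,50,0],[0,-409,-3,90,0],[0,-409,-3,114,0],[0,-409,-3,118,0],[0,-409,-3,118,0],[0,-409,-3,118,0]]}}

```text
clock: 31.32
eef_pos: [462.2, -205.8, 34.6]
eef_rot: [3.14, 0.001, 1.496]
wrist_force: [0.9, 1.0, 0.7]
finger_gap: 0.7
finger_force: 0.0
```

```bash
python3 -c "
from h import *
st()
p=imaging.camera('top');q=imaging.camera('scene');st()
print(go([590,-214.8,34],1.498),go([600.5,-215.5,34],1.498))
a=cv2.resize(p['img'][150:250,330:470],None,fx=2.8,fy=2.8,interpolation=2);b=cv2.resize(q['img'][180:280,210:350],None,fx=2.8,fy=2.8,interpolation=2)
cv2.imwrite('pics/t5.png',np.hstack([a,b])[:,:,::-1])"
```

```text
t 31.3 [ 462.2 -205.8   34.6] yaw 1.496 F [0.86 1.02 0.68] gap 0.7
t 31.4 [ 461.9 -205.9   34.4] yaw 1.496 F [-0.61  0.22 -0.02] gap 0.0
([0.7, 128.4, 0.5], -0.1) ([0.8, 138.9, 0.5], -0.1)
```

View pics/t5.png

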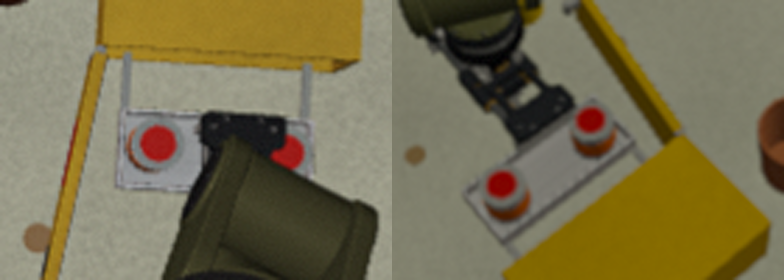

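The tool stands in front of the tray's middle, tins upright. I push slowly.

{"op": "arm_command", "data": {"steps": [[0,0,6,0,0],[0,0,12,0,0],[0,0,18,0,0],[0,0,26,0,0],[0,0,34,0,0],[0,0,42,0,0],[0,0,50,0,0],[0,0,58,0,0],[0,0,66,0,0],[0,0,74,0,0],[0,0,82,0,0],[0,0,90,0,0],[0,0,98,0,0],[0,0,106,0,0],[0,0,112,0,0],[0,0,118,0,0],[0,0,123,0,0],[0,0,128,0,0],[0,0,128,0,0]]}}

```text
clock: 33.8
eef_pos: [589.5, -215.7, 33.6]
eef_rot: [3.141, 0.0, 1.496]
wrist_force: [-0.6, 0.1, -0.1]
finger_gap: 0.1
finger_force: 0.0
```

```bash
python3 -c "
from h import *
st()
p=imaging.camera('top');q=imaging.camera('scene');st()
a=cv2.resize(p['img'][150:250,330:470],None,fx=2.8,fy=2.8,interpolation=2);b=cv2.resize(q['img'][180:280,210:350],None,fx=2.8,fy=2.8,interpolation=2)
cv2.imwrite('pics/t6.png',np.hstack([a,b])[:,:,::-1])"
```

```text
t 33.8 [ 589.5 -215.7   33.6] yaw 1.496 F [-0.6   0.09 -0.06] gap 0.1
t 33.9 [ 589.1 -215.6   33.6] yaw 1.496 F [-0.71  0.1  -0.1 ] gap 0.7
```

View pics/t6.png

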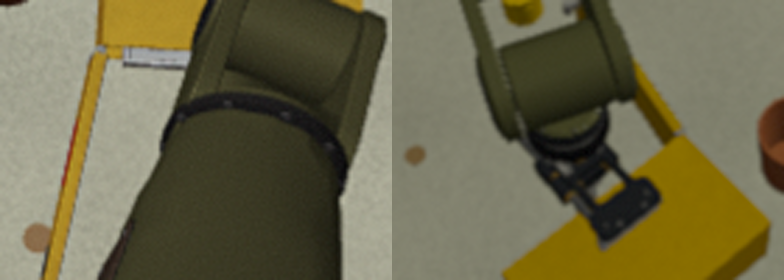

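The tray is nearly home, with its front strip still just visible. I press on in small steps.

{"op": "arm_command", "data": {"steps": [[0,0,3,0,0],[0,0,6,0,0],[0,0,8,0,0],[0,0,9,0,0],[0,0,10,0,0],[0,0,10,0,0],[0,0,10,0,0]]}}

```text
clock: 34.78
eef_pos: [597.6, -216.1, 33.5]
eef_rot: [-3.138, -0.001, 1.496]
wrist_force: [-17.1, 1.8, 9.6]
finger_gap: 0.5
finger_force: 8.6
```

```bash
python3 -c "
from h import *
st();p=imaging.camera('top');st()"
```

```text
t 34.8 [ 597.6 -216.1   33.5] yaw 1.496 F [-17.15   1.79   9.58] gap 0.5
t 34.8 [ 597.6 -216.2   33.5] yaw 1.496 F [-16.78   2.81   9.94] gap 0.4
```

Firm contact at 17 N. I back off and look.

{"op": "arm_command", "data": {"steps": [[0,0,-10,0,0],[0,0,-50,0,0],[0,0,-100,0,0],[0,0,-140,-60,0],[0,0,-140,-120,0],[0,60,-140,-120,0],[0,120,-140,-120,0],[0,180,-140,-120,0],[0,240,-140,-120,0],[0,290,-140,-120,0],[0,290,-140,-120,0],[0,290,-140,-120,0]]}}

```text
clock: 36.33
eef_pos: [481.0, 83.1, 153.4]
eef_rot: [3.141, 0.0, 1.496]
wrist_force: [0.9, -0.3, -1.0]
finger_gap: 0.2
finger_force: 0.0
```

```bash
python3 -c "
from h import *
st();p=imaging.camera('top');st()
c=lambda x,y,z:[611.7+x*.9975+y*.07,-216.3-x*.07+y*.9975,z]
P=[c(x,y,32) for x in(1,-5) for y in(-88,0,88)]+[c(0,y,80) for y in(-112,112)]
print(px(p,P).round(1).tolist())
g=cv2.resize(p['img'][155:225,345:475],None,fx=6,fy=6,interpolation=0)
cv2.imwrite('pics/t7.png',g[:,:,::-1])"
```

```text
t 36.3 [481.   83.1 153.4] yaw 1.496 F [ 0.91 -0.34 -1.04] gap 0.2
t 36.4 [481.1  82.7 153.4] yaw 1.495 F [-0.15 -0.2   0.51] gap 0.5
[[443.4, 172.0], [408.8, 170.0], [374.3, 167.9], [443.3, 174.4], [408.7, 172.3], [374.2, 170.2], [458.5, 170.3], [366.5, 164.8]]
```

View pics/t7.png

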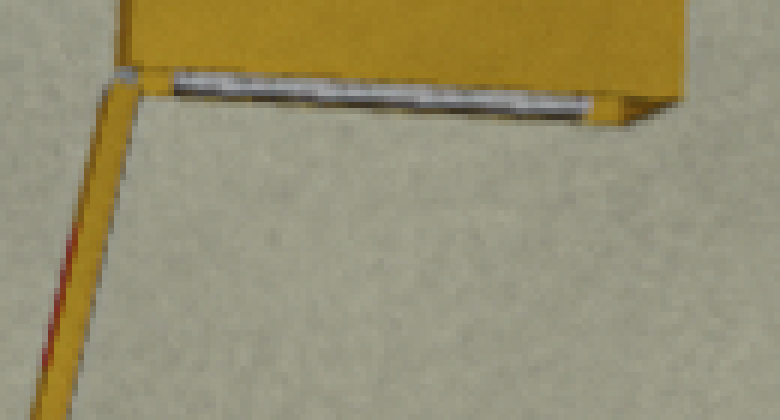

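The tray's front is flush with the cabinet's side posts, so it is home. Next I plan the door sweep about the hinge.

```bash
cat > door.py <<'E'
from h import *
H=np.array([619.6,-104]);C=-.07
def pose(th,r=185,gap=8):
    d=np.array([np.cos(a:=-np.pi/2+C-th),np.sin(a)]);n=np.array([d[1],-d[0]]); 
    n=n if (n@[np.cos(np.pi+C-th),np.sin(np.pi+C-th)])>0 else -n
    tx=np.array([np.cos(1.496),np.sin(1.496)]);ty=np.array([tx[1],-tx[0]])
    return H+r*d+n*(gap+9*abs(n@tx)+12.5*abs(n@ty))
E
python3 -c "
from door import *
st()
print('start',go([*pose(1.72,gap=38),45],1.496))
s0=np.array([*pose(1.72,gap=38),45]);R=Ro.from_euler('xyz',[np.pi,0,1.496]).as_matrix()
for th in np.r_[1.72:0.15:-.1]: 
  P=pose(th);print(round(th,2),P.round(),(R.T@(np.array([*P,45])-s0)).round().tolist()[:2])"
```

```text
t 36.4 [481.1  82.7 153.4] yaw 1.495 F [-0.15 -0.2   0.51] gap 0.5
start ([-101.0, -23.9, 108.4], -0.0)
1.72 [443. -46.] [-30.0, -4.0]
1.62 [438. -65.] [-49.0, -8.0]
1.52 [435. -83.] [-67.0, -10.0]
1.42 [ 434. -100.] [-85.0, -10.0]
1.32 [ 434. -118.] [-102.0, -8.0]
1.22 [ 436. -135.] [-120.0, -5.0]
1.12 [ 440. -153.] [-137.0, 0.0]
1.02 [ 445. -170.] [-154.0, 7.0]
0.92 [ 452. -186.] [-170.0, 16.0]
0.82 [ 461. -202.] [-185.0, 26.0]
0.72 [ 472. -218.] [-199.0, 37.0]
0.62 [ 484. -232.] [-212.0, 50.0]
0.52 [ 497. -245.] [-224.0, 65.0]
0.42 [ 512. -256.] [-235.0, 80.0]
0.32 [ 528. -266.] [-244.0, 97.0]
0.22 [ 545. -275.] [-251.0, 115.0]
```

{"op": "arm_command", "data": {"steps": [[0,-50,-12,0,0],[0,-101,-24,10,0],[0,-101,-24,60,0],[0,-101,-24,100,0],[0,-101,-24,108,0],[0,-101,-24,108,0],[0,-101,-24,108,0]]}}

```text
clock: 37.25
eef_pos: [450.4, -15.7, 46.9]
eef_rot: [3.139, 0.0, 1.496]
wrist_force: [0.2, -0.1, 0.5]
finger_gap: 0.4
finger_force: 0.0
```

{"op": "arm_command", "data": {"steps": [[0,-15,-2,0,0],[0,-30,-4,0,0],[0,-49,-8,0,0],[0,-67,-10,0,0],[0,-85,-10,0,0],[0,-102,-8,0,0],[0,-120,-5,0,0],[0,-137,0,0,0],[0,-154,7,0,0],[0,-170,16,0,0],[0,-185,26,0,0],[0,-199,37,0,0],[0,-212,50,0,0],[0,-224,65,0,0],[0,-235,80,0,0],[0,-244,97,0,0],[0,-244,97,0,0]]}}

```text
clock: 39.38
eef_pos: [528.6, -266.8, 45.0]
eef_rot: [3.142, 0.0, 1.496]
wrist_force: [-1.7, 0.2, -0.3]
finger_gap: 0.6
finger_force: 0.0
```

```bash
python3 -c "
from door import *
st();p=imaging.camera('top');q=imaging.camera('scene');st()
for th in (.22,.12,.05,0,-.03): print(th,go([*pose(th),45],1.496))
a=cv2.resize(p['img'][150:250,330:470],None,fx=2.8,fy=2.8,interpolation=2);b=cv2.resize(q['img'][180:280,210:350],None,fx=2.8,fy=2.8,interpolation=2)
cv2.imwrite('pics/t8.png',np.hstack([a,b])[:,:,::-1])"
```

```text
t 39.4 [ 528.6 -266.8   45. ] yaw 1.496 F [-1.67  0.21 -0.28] gap 0.6
t 39.5 [ 527.7 -265.9   45. ] yaw 1.496 F [-0.42 -0.31  0.22] gap 0.3
0.22 ([-7.6, 18.5, 0.0], 0.0)
0.12 ([-13.0, 37.0, -0.0], 0.0)
0.05 ([-15.5, 50.3, -0.0], 0.0)
0 ([-16.7, 59.9, -0.0], 0.0)
-0.03 ([-17.3, 65.2, -0.0], 0.0)
```

View pics/t8.png

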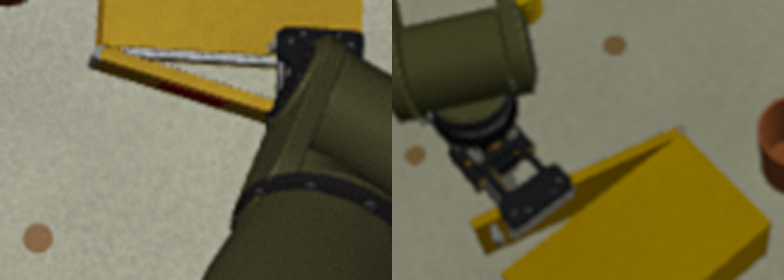

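The door is nearly shut, at about 0.3 rad, and the tool rests on its outer face. I press it onto its catch.

{"op": "arm_command", "data": {"steps": [[0,-4,10,0,0],[0,-8,19,0,0],[0,-11,28,0,0],[0,-13,37,0,0],[0,-15,45,0,0],[0,-16,51,0,0],[0,-17,56,0,0],[0,-17,60,0,0],[0,-17,60,0,0],[0,-17,60,0,0]]}}

```text
clock: 40.72
eef_pos: [581.0, -286.5, 45.1]
eef_rot: [-3.126, -0.004, 1.495]
wrist_force: [-57.5, 15.3, 30.0]
finger_gap: 0.2
finger_force: 29.3
```

```bash
python3 -c "
from h import *
st();p=imaging.camera('top');st()"
```

```text
t 40.7 [ 581.  -286.5   45.1] yaw 1.495 F [-57.47  15.32  29.96] gap 0.2
t 40.8 [ 581.  -286.5   45.1] yaw 1.496 F [-57.14  15.35  30.09] gap 0.4
```

Firm stop at 57 N: the door is seated. I back off and check.

{"op": "arm_command", "data": {"steps": [[0,0,-8,0,0],[0,0,-40,0,0],[0,0,-90,0,0],[0,0,-110,-60,0],[0,0,-110,-110,0],[0,60,-110,-110,0],[0,120,-110,-110,0],[0,180,-110,-110,0],[0,240,-110,-110,0],[0,300,-110,-110,0],[0,360,-110,-110,0],[0,360,-110,-110,0],[0,360,-110,-110,0],[0,360,-110,-110,0]]}}

```text
clock: 42.52
eef_pos: [504.1, 78.6, 155.5]
eef_rot: [3.141, 0.0, 1.494]
wrist_force: [0.4, -0.6, -0.5]
finger_gap: 0.6
finger_force: 0.0
```

```bash
python3 -c "
from h import *
st();p=imaging.camera('top');q=imaging.camera('scene');st()
for c in caps(p):print(c)
print([c for c in caps(q)])
a=cv2.resize(p['img'][100:340,110:510],None,fx=1.6,fy=1.6,interpolation=2);a=np.vstack([cv2.resize(p['img'][140:200,345:475],(640,200),interpolation=2),a])
cv2.imwrite('pics/t9.png',a[:,:,::-1])"
```

```text
t 42.5 [504.1  78.6 155.5] yaw 1.494 F [ 0.36 -0.56 -0.49] gap 0.6
t 42.6 [504.   78.7 155.5] yaw 1.494 F [ 0.34 -0.22 -0.29] gap 0.4
([664.8, 713.8], [49.0, 153.0], 181)
([594.8, 372.0], [178.0, 179.0], 102)
([580.3, 440.6], [151.0, 185.0], 95)
([491.4, 419.7], [159.0, 219.0], 99)
([335.7, -89.7], [361.0, 281.0], 106)
[([643.9, 733.9], [472.0, 97.0], 51), ([490.5, 419.1], [391.0, 118.0], 27), ([594.5, 370.6], [406.0, 140.0], 31), ([427.7, 126.8], [322.0, 153.0], 39), ([337.1, -92.5], [254.0, 175.0], 28)]
```

View pics/t9.png

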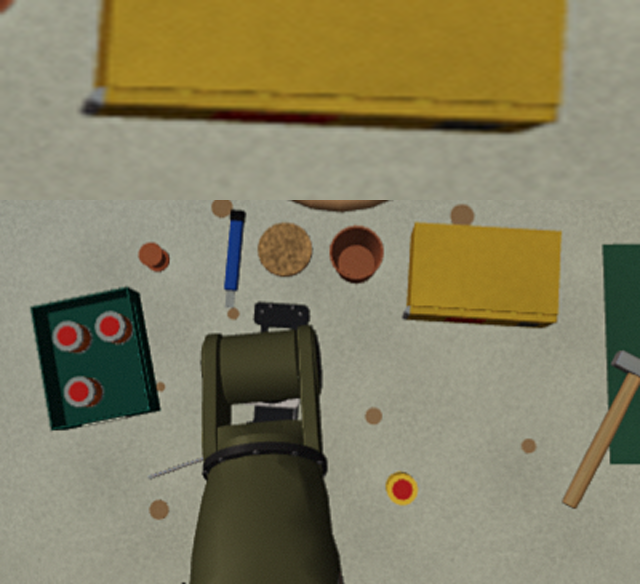

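The door seam is even and shut, the three empties stand in the bin, and the bystanders in view are unmoved. I hand the job in.

```bash
python3 -c "
from cell import job
print(job.sign_off())"
```

```text
the job is handed in; nothing more can be done
None
```

The job is handed in: of the five tins present, the two full ones stand upright in the tray (pushed home, door shut on its catch) and the three empties are in the scrap bin, with the yellow look-alike and the other bench things left where they were.

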